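Read the label of a light-proof reagent cassette

TASK

Register the tall light-proof cassette and leave the low one shut: push the tall one's sliding shutter fully open, take the hand scanner out of its tray and, from about 10 cm in front, point it squarely at the middle of the bar label, holding it steady for at least a second. Then lay the scanner flat in the middle of its tray again and push the shutter fully closed, so that no light gets in. Do not knock about the jar, the can or the dropper bottle.

Things in the scene. Friction and masses are not known exactly. Their poses are not given: they have to be found in the camera images.
- cassette_tall: tall one of two fixed grey boxes with black lids: 90 deep (x) x 170 wide (y) x 120 mm tall, lid 3 mm proud. Origin: centre of underside; x points into the box (its front, 45 mm before the origin, looks to -x), y to the left seen from the front, z up. On its front a dark shutter plate slides along y between rails, over a white label with black bars
- label_tall (a point): centre of the bar label (62 x 50 mm) on the tall cassette's front face, right half: 46 mm in front of, 38 mm right of and 70 mm above the box's origin; axes as the box's, so the label looks to -x
- shutter_tall (a joint): slide of the tall cassette's shutter, m: 0 closed (label covered, fin in front of the label's centre), 0.075 fully open (moved along the box's +y). It stays where it is left; about 2 N of friction, no spring; it may start a little open
- fin_tall (a point): middle of the black upright fin on the tall cassette's shutter, by which it is pushed: fin 24 mm out from the shutter plate, 8 mm thick (y), 48 mm tall; this point is 12 mm from plate and fin edge, 64 mm in front of the box's origin, 70 mm above the bench; it moves with the shutter. Axes as the box's
- cassette_low: the low cassette, the same kind of box but 140 wide and 85 mm tall, 90 deep, fixed; origin and axes likewise. The two boxes may have changed places. Leave it shut
- shutter_low (a joint): slide of the low cassette's shutter, m: 0 closed, 0.06 open
- scanner: loose hand scanner, 0.18 kg, on its side: grey head 116 long (x -55 to 61 mm) x 52 wide (y; front 34 mm: 60) x 46 mm thick (z); black handle 36 wide, 30 mm thick, from its rear out to 102 mm on the -y side. Origin: middle of the head's underside, near its centre of mass; x points to the reading window, z up. Grip the head from above across its 52 mm at the origin
- scan_window (a point): centre of the scanner's reading window at the front end of the head, 61 mm ahead of the scanner's origin and 23 mm above its underside; x points out along the beam. It reads from 50 to 150 mm away
- scanner_mid (a point): middle of the scanner's outline on its underside, 37 mm on the handle side (-y) of its origin
- rest_tray: fixed black tray of the scanner, 150 (x) x 175 (y) x 12 mm, walls 4 mm, its floor 4 mm above the bench. Origin: centre of its underside. The scanner starts in it, roughly along the tray's axes, its outline in the middle
- cotton_jar: bystander: loose round plastic jar, 71 mm across, 86 mm tall, standing at the left front corner of the tall cassette; origin centre of its underside
- stain_1: bystander: loose dropper bottle, 31 mm across, 75 mm tall, standing in front of the low cassette; origin centre of its underside
- strip_can: bystander: loose tall round can, 63 mm across, 150 mm tall, near the front edge at the left; origin centre of its underside

How it is judged (in metres and radians):
On the way, in this order (a step that is already met when the one before it is completed fails the run):
1. the tall cassette's shutter is fully open (within 7 mm) (value of joint shutter_tall above 0.068 m), for 0.2 s.
2. the held scanner aims at the bared label for 0.8 s: beam within 20 mm of the label's centre each way, window 50 to 150 mm away, within 0.3 rad of square, still, shutter open (value of joint shutter_tall above 0.068 m and x of label_tall in the frame of scan_window between 0.05 and 0.15 m and y of label_tall in the frame of scan_window between -0.02 and 0.02 m and z of label_tall in the frame of scan_window between -0.02 and 0.02 m and x of scan_window in the frame of label_tall below -0.03 m and angle between the x axis of scan_window and the x axis of label_tall, either way round below 0.3 rad and contact force between the fingers and scanner above 0.5 N and linear speed of scanner below 0.02 m/s and angular speed of scanner below 0.15 rad/s), for 0.8 s.
At the end, for the whole second after the job is handed in: Both shutters closed (within 6 mm); the scanner lies flat on its tray's floor, at rest and released, the middle of its outline within 50 mm of the tray's centre (value of joint each of shutter_tall, shutter_low below 0.006 m and horizontal distance between scanner_mid and rest_tray below 0.05 m and z of scanner in the frame of rest_tray between 0 and 0.01 m and angle between scanner's own z axis and vertical below 0.12 rad and linear speed of scanner below 0.02 m/s and contact force between the fingers and scanner below 0.1 N); the robot touches nothing.
It fails at once if the low cassette's shutter is opened (value of joint shutter_low above 0.015 m).
It fails at once if the jar is shoved more than 40 mm or knocked over (distance of cotton_jar from where it was at the start of the episode above 0.04 m or angle between cotton_jar's own z axis and vertical above 0.5 rad).
It fails at once if the dropper bottle is shoved more than 40 mm or knocked over (distance of stain_1 from where it was at the start of the episode above 0.04 m or angle between stain_1's own z axis and vertical above 0.5 rad).
It fails at once if the tall can is shoved more than 40 mm or knocked over (distance of strip_can from where it was at the start of the episode above 0.04 m or angle between strip_can's own z axis and vertical above 0.5 rad).
It also fails if it takes over 72 s, if anything falls off the work surface, if the arm or the gripper's body presses on something with over 40 N, if the wrist force passes 120 N, or if a joint passes its speed limit or range.

ROBOT

A 6-joint arm with a two-finger parallel gripper is mounted at the origin on a cart in front of the work surface, level with it; the furniture and walls round the work are solid. World frame = base frame: x ahead of the robot, y to its left, z up, the work surface at z = 0. Lengths are in mm, angles in rad, forces in N, time in s.
With the tool pointing down it reaches from about 275 to 875 mm from the base axis. Payload 12.5 kg.
Tool frame: the origin (TCP) lies at the very end of the fingers, on their centre line; the grasp point (between the pads) lies 19 mm behind it (hold_point_z is the distance from the TCP to the grasp point, in mm); z points along the fingers, y is the line along which they close (so a half turn about z gives the same grasp; the last joint's range is limited). The gripper opens to 85 mm and grips with 20 to 120 N. Pads are 22 mm wide; open, the fingers measure 114 mm over their backs; the gripper's body (76 mm by 85 mm) begins 54 mm behind the grasp point. The pads swing forward as they close: fully open they stand 13 mm farther back than shut.
Start: joints at [-1.31, 0.351, 1.652, -0, 1.139, -0.085], TCP at [186.441, -517.421, 231.29] pointing down, gripper open.
Joint ranges: [-2.75, 2.75], [-0.79, 2.1], [0.01, 2.65], [-1.57, 4.71], [0.07, 3.14], [-2.87, 2.87]. Speed limits (rad/s): [2.22, 2.22, 2.79, 3.14, 3.14, 3.14].

INTERFACE

Orientations are given as a unit quaternion [x, y, z, w].
In Python, from plant import * gives the robot as it stands.
- The arm moves only by the tool servo_tool, never from a script. Its argument "plan" is a list of rows, each a list of 3 entries, a list of its own where there are three numbers: the closure, from 0 (fully open) to 1 (shut), then the shift along the tool's x, y, z in units of 50 mm (1.0 is 50 mm), then the turn, a rotation vector about the tool's x, y, z in units of 8 degrees (1.0 is 8 degrees). In form: [[fingers, [x, y, z], [wx, wy, wz]], ...]. A call has 1 to 5 rows; each row shifts and turns the commanded pose from where the row before left it, along the tool's axes as they then stand; what a row does not reach is not made up. A row lasts 1/10 s, in which the tool goes at most 50 mm and 8.59 degrees, less where a joint would pass 70% of its speed; a pose out of reach is approached as far as the arm can. A call is refused whole if a number of a shift passes 1 or a number of a turn 1, either way. A call with a gripper value outside its range is refused whole. The fingers move at their own pace and stop on an object; the grip force is fixed at half the most. Time passes only in rows, so rows that do not move let the fingers close. It gives the time, the measured TCP pose, the force, the opening and the grip force at its end, in the units of the state.
- read_state(): the state, without advancing time (a new reading comes with each control period).
- read_camera(name): name is "scene" or "top" or "wrist"; returns a dict with "image" (384x512x3 uint8, red, green, blue), "depth" (384x512 float32, mm along the optical axis (not along the pixel's ray), 0 where there is no reading), "vertical_fov" (degrees; the focal length in pixels is half the picture's height over the tangent of half this angle, whatever the lens; pixels are square), "cx", "cy" (the principal point, pixels), "R" (3x3) and "t" (3): a world point X has camera coordinates R X + t. Camera axes: x right, y down, z forward; pixel columns grow to the right and rows downward; lengths in mm; the calibration is good to about 2 mm. A picture is of the moment at which its call begins.
- sign_off(): hands the job in; it is judged then, once.
The state is a dict: "clock": time; "qpos": joint angles; "dq": joint speeds; "joint_torque": joint torques, N m; "eef_pos": TCP position; "tool_rot": TCP orientation; "force": force on the tool from outside, world axes, zero at the start; "moment": the same for the moment, N m; "opening": opening from 0.0 (shut) to 1.0 (fully open); "finger_force": force on a finger pad.
Only numpy, scipy, OpenCV 4.12 (cv2) and the standard library are available. Lean on these libraries where they do the work, as an engineer would, in place of code of your own. Each camera call takes 0.05 s, during which the arm holds its last target. There are 200 camera calls.

## Working session

There is one attempt and no reset: what is moved stays moved. The work goes in short steps, Python scripts to look and compute and a tool call to move; the robot and the scene stay as the last step left them, time stands still between calls to the robot, and variables do not carry over. Pictures are saved under pics/ and viewed, at most 10 in all, crops included, and the job is handed in when it is done.

Besides the shell and the picture viewer there is one more tool, called after "Request:" by a JSON object that holds its "op" and its "data". servo_tool: Moves the arm, as the interface text tells. Its arguments: {"type":"object","properties":{"plan":{"type":"array"}},"required":["plan"]}

```bash
mkdir -p pics; ls; python3 - <<'E'
from plant import *
import cv2,numpy as np
s=read_state();print(s)
ims=[]
for n in("scene","top"):
    c=read_camera(n);np.savez(f"{n}0.npz",**c);print(n,c["vertical_fov"],c["cx"],c["cy"],c["R"].round(3).tolist(),c["t"].round(1),(c["depth"]>0).mean())
    cv2.imwrite(f"pics/{n}0.png",c["image"][:,:,::-1])
E
```

```text
pics
{'clock': 0.0, 'qpos': array([-1.30960589e+00,  3.51225477e-01,  1.65242583e+00, -2.40024599e-06,
        1.13909955e+00, -8.45811576e-02]), 'dq': array([ 0.00056392,  0.00097239, -0.00015738, -0.00018368,  0.00029555,
        0.00049832]), 'joint_torque': array([ 8.94497825e-04, -5.06107557e+01, -2.91411263e+01, -2.14117057e-05,
        4.52450768e-03,  1.12561020e-05]), 'eef_pos': array([ 186.3549244 , -517.11474569,  230.7636516 ]), 'tool_rot': array([ 9.85092187e-01,  1.72026302e-01, -5.21565204e-05, -5.76750414e-04]), 'force': array([-0.2430154 ,  0.36039921,  0.52647493]), 'moment': array([-0.0615215 , -0.02385052, -0.04202814]), 'finger_force': 0.0, 'opening': 1.0046284921524886}
scene 42.542869847398265 261.87420423605795 188.99837572178282 [[-0.428, -0.903, 0.018], [-0.566, 0.253, -0.784], [0.704, -0.346, -0.62]] [429.4 302.7 918.8] 0.9960174560546875
top 45.86584746344457 249.97302873138457 186.20108409781088 [[-0.034, -0.999, 0.003], [-0.974, 0.033, -0.226], [0.226, -0.011, -0.974]] [ 228.4  560.9 1191.2] 0.9961293538411459
```

View pics/scene0.png

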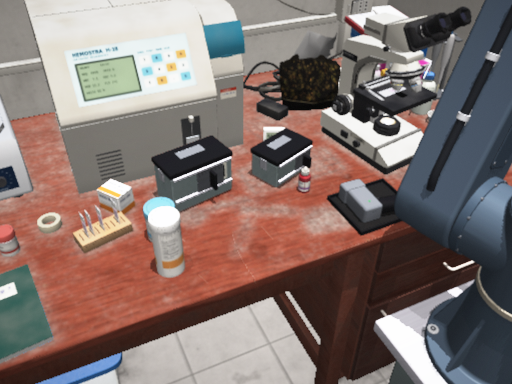

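View pics/top0.png

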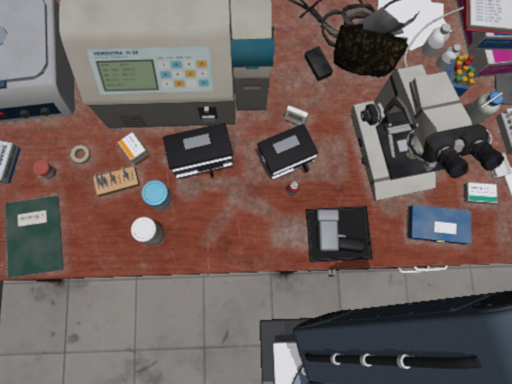

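The scene view shows the tall cassette at (192,172), the low one at (282,157), the jar and can at (160,215) and (168,240), the bottle at (304,180) and the scanner in its tray at (362,200). In the top view the tall lid is at (198,148), the low lid at (287,150), the jar at (155,193), the can at (146,231), the bottle at (293,187) and the scanner head at (328,230) with its handle to the right.

```bash
cat > h.py <<'E'
import numpy as np,cv2
def cloud(c):
    h,w=c["depth"].shape;f=h/2/np.tan(np.radians(float(c["vertical_fov"]))/2)
    v,u=np.mgrid[:h,:w];d=c["depth"]
    P=np.stack([(u-c["cx"])/f*d,(v-c["cy"])/f*d,d],-1)
    W=(P-c["t"])@c["R"]; W[d==0]=np.nan
    return W
def proj(c,X):
    f=c["image"].shape[0]/2/np.tan(np.radians(float(c["vertical_fov"]))/2)
    p=np.asarray(X)@c["R"].T+c["t"];return np.stack([p[...,0]/p[...,2]*f+c["cx"],p[...,1]/p[...,2]*f+c["cy"]],-1)
def rect(m,W):
    p=W[m][:,:2].astype(np.float32);return cv2.minAreaRect(p)
def big(m,near=None):
    n,l,s,c=cv2.connectedComponentsWithStats(m.astype(np.uint8),connectivity=4)
    k=l[near] if near else 1+s[1:,4].argmax();return l==k
E
python3 - <<'E'
from h import *
for n,seeds in (("top",dict(tall=(150,197,112,135),low=(150,284,75,98),jar=(193,155,75,95),can=(230,145,140,160),bottle=(186,293,55,90),head=(230,328,40,60),handle=(243,350,25,45),tray=(256,340,1,16))),("scene",dict(tall=(165,190,112,135),low=(148,283,75,98),jar=(203,152,75,95),can=(213,162,140,160),bottle=(172,305,55,90),head=(198,355,40,60),handle=(190,385,25,45)))):
    c=dict(np.load(n+"0.npz"));W=cloud(c);z=W[...,2]
    for k,(v,u,a,b) in seeds.items():
        m=(z>a)&(z<b)
        if not m[v,u]: print(n,k,"seed",W[v,u]);continue
        m=big(m,(v,u));m2=m
        (x,y),s,an=rect(m,W);bb=W[m];print(n,k,m.sum(),"ctr",round(x,1),round(y,1),np.round(s,1),round(an,1),"zmed",np.median(z[m]).round(1),"min",bb.min(0).round(0),"max",bb.max(0).round(0))
E
```

```text
top tall 2229 ctr 672.9 349.4 [ 98.2 176.1] 11.2 zmed 120.3 min [610. 255. 112.] max [735. 444. 129.]
top low 1776 ctr 668.3 102.5 [101.1 148.2] 21.2 zmed 84.9 min [600.  20.  75.] max [738. 186.  95.]
top jar 549 ctr 554.7 470.7 [70.5 68.3] 43.8 zmed 85.4 min [519. 435.  75.] max [589. 506.  92.]
top can 497 ctr 446.9 483.2 [62.7 60.5] 1.0 zmed 149.4 min [416. 453. 140.] max [478. 514. 157.]
top bottle 47 ctr 566.4 89.0 [19.  17.8] 35.1 zmed 64.6 min [557.  79.  55.] max [577.  99.  78.]
top head 889 ctr 444.0 -13.9 [115.2  82.6] 0.1 zmed 49.1 min [386. -55.  40.] max [502.  27.  57.]
top handle 341 ctr 404.8 -63.0 [74.8 41.4] 81.0 zmed 40.4 min [380. -99.  25.] max [429. -26.  45.]
top tray 2060 ctr 442.6 -24.5 [219.8 177. ] 88.1 zmed 5.5 min [ 351. -132.    1.] max [531.  86.  16.]
scene tall 1792 ctr 676.3 347.1 [100.  175.8] 11.6 zmed 120.7 min [613. 254. 112.] max [739. 441. 126.]
scene low 1269 ctr 670.4 100.3 [104.3 151. ] 21.9 zmed 85.8 min [604.  16.  75.] max [741. 186.  92.]
scene jar 325 ctr 566.6 468.2 [50.7 70.9] 1.0 zmed 85.7 min [541. 432.  76.] max [592. 503.  90.]
scene can 624 ctr 448.8 482.1 [62.1 61.7] 9.3 zmed 149.1 min [417. 451. 140.] max [481. 513. 153.]
scene bottle 56 ctr 568.8 87.7 [17.8 17.5] 37.4 zmed 65.2 min [559.  77.  56.] max [579.  96.  76.]
scene head 873 ctr 447.4 -25.7 [117.4 103.6] 1.2 zmed 50.0 min [388. -78.  40.] max [505.  27.  55.]
scene handle seed [ 474.0476835 -104.2676919    6.7574265]
```

```bash
python3 - <<'E'
from h import *
from plant import *
for n in("scene","top"):
    c=dict(np.load(n+"0.npz"));W=cloud(c)
    for nm,o,yaw in(("tall",(674.5,348.2),11.4),("low",(669.3,101.4),21.5)):
        a=np.radians(yaw);D=W-np.array([*o,0]);
        L=np.stack([D[...,0]*np.cos(a)+D[...,1]*np.sin(a),-D[...,0]*np.sin(a)+D[...,1]*np.cos(a),D[...,2]],-1)
        H=120 if nm=="tall" else 85
        m=(abs(L[...,0]+50)<32)&(abs(L[...,1])<75)&(L[...,2]>0.4*H)&(L[...,2]<0.75*H)
        p=L[m];print(n,nm,m.sum())
        for y in range(-75,75,10):
            q=p[(p[:,1]>=y)&(p[:,1]<y+10)]
            if len(q):print("  y",y,len(q),np.percentile(q[:,0],[5,50,95]).round(0))
        # edges of lid: extents by percentiles in slices
        m=(abs(L[...,2]-H-1)<10)&(abs(L[...,0])<60)&(abs(L[...,1])<100);p=L[m]
        for ax in(0,1):
            o_=1-ax
            for s in(-30,0,30):
                q=p[abs(p[:,o_]-s)<8][:,ax];print("  lid",ax,s,np.percentile(q,[1,99]).round(1))
    # head rays on z=50 by colour
im=dict(np.load("top0.npz"))
big_=cv2.resize(im["image"][195:275,290:385,::-1],None,fx=5,fy=5,interpolation=cv2.INTER_CUBIC)
sc=dict(np.load("scene0.npz"))["image"][130:215,145:265,::-1]
cv2.imwrite("pics/crop1.png",np.vstack([cv2.resize(big_,(475,300))[:, :475],cv2.resize(sc,(475,300),interpolation=cv2.INTER_CUBIC)]))
E
```

```text
scene tall 752
  y -75 42 [-44. -42. -39.]
  y -65 27 [-49. -44. -40.]
  y -55 49 [-51. -49. -46.]
  y -45 37 [-51. -48. -45.]
  y -35 5 [-48. -47. -46.]
  y -25 113 [-73. -64. -47.]
  y -15 48 [-51. -48. -45.]
  y -5 50 [-50. -49. -46.]
  y 5 59 [-51. -48. -41.]
  y 15 59 [-49. -43. -40.]
  y 25 54 [-45. -42. -39.]
  y 35 53 [-44. -41. -39.]
  y 45 51 [-44. -42. -39.]
  y 55 51 [-45. -42. -39.]
  y 65 54 [-45. -42. -39.]
  lid 0 -30 [-47.1  47.7]
  lid 0 0 [-47.   47.2]
  lid 0 30 [-46.5  46.5]
  lid 1 -30 [-85.8  85.3]
  lid 1 0 [-86.1  85.7]
  lid 1 30 [-86.2  85.5]
scene low 371
  y -65 9 [-48. -46. -44.]
  y -55 9 [-48. -46. -45.]
  y -45 11 [-70. -65. -46.]
  y -35 88 [-71. -58. -46.]
  y -25 17 [-48. -47. -46.]
  y -15 32 [-49. -46. -38.]
  y -5 26 [-47. -40. -38.]
  y 5 17 [-42. -40. -38.]
  y 15 19 [-46. -41. -38.]
  y 25 18 [-42. -40. -38.]
  y 35 20 [-42. -40. -38.]
  y 45 20 [-42. -40. -38.]
  y 55 25 [-41. -39. -23.]
  y 65 60 [-41. -31. -21.]
  lid 0 -30 [-44.8  48.1]
  lid 0 0 [-43.8  49.2]
  lid 0 30 [-43.9  52. ]
  lid 1 -30 [-71.3  70.7]
  lid 1 0 [-70.1  71.9]
  li
[... 294 characters left out ...]
52. -51. -45.]
  y 25 11 [-46. -45. -44.]
  y 35 9 [-46. -45. -45.]
  y 45 8 [-46. -45. -45.]
  y 55 10 [-46. -45. -45.]
  y 65 9 [-46. -45. -45.]
  lid 0 -30 [-47.8  45.9]
  lid 0 0 [-48.2  45.2]
  lid 0 30 [-49.3  44.9]
  lid 1 -30 [-84.3  86.8]
  lid 1 0 [-85.5  86.7]
  lid 1 30 [-85.   86.7]
top low 90
  y -65 3 [-50. -50. -49.]
  y -55 7 [-50. -49. -49.]
  y -45 5 [-51. -50. -49.]
  y -35 33 [-74. -65. -50.]
  y -25 15 [-65. -52. -49.]
  y -15 6 [-50. -50. -49.]
  y -5 7 [-50. -50. -48.]
  y 55 2 [-44. -44. -44.]
  y 65 12 [-43. -31. -21.]
  lid 0 -30 [-46.2  48. ]
  lid 0 0 [-46.8  47.7]
  lid 0 30 [-46.8  48.3]
  lid 1 -30 [-70.6  72.9]
  lid 1 0 [-69.5  74.1]
  lid 1 30 [-69.5  73.7]
```

View pics/crop1.png

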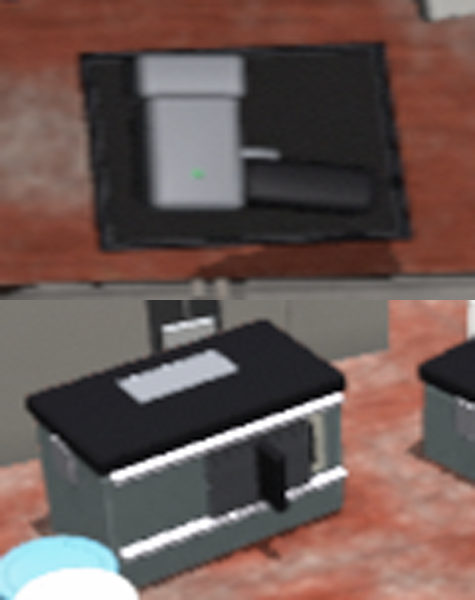

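The crop shows the scanner head (grey, at (195,130) in the enlarged picture, pointing up, handle to the right) and the tall shutter slightly open, with the fin at (272,478) and the label peeking out on its right.

```bash
python3 - <<'E'
from h import *
for n,s in(("top",(230,328)),("scene",(198,355))):
    c=dict(np.load(n+"0.npz"));W=cloud(c);g=c["image"].astype(int)
    m=(W[...,2]>45)&(g.min(-1)>75)&(np.ptp(g,-1)<40);m=big(m,s)
    P=W[m];print(n,m.sum(),rect(m,W),g[s])
    for x in range(385,510,12):
        q=P[(P[:,0]>=x)&(P[:,0]<x+12)]
        if len(q)>3:print(x,len(q),np.percentile(q[:,1],[3,97]).round(1),np.median(q[:,2]).round(1))
    t=np.percentile(P[:,0],[0.5,99.5]);print("x ext",t)
    # tray: dark pixels
    k=(g.max(-1)<60)&(W[...,2]<16)&(abs(W[...,0]-445)<110)&(abs(W[...,1]+45)<120)
    k=big(cv2.morphologyEx(k.astype(np.uint8),cv2.MORPH_OPEN,np.ones((3,3))))
    print("tray",k.sum(),rect(k,W))
E
```

```text
top 722 ((442.24249267578125, -1.7552947998046875), (55.87867736816406, 110.71569061279297), 87.96603393554688) [153 156 163]
385 64 [-20.7  22.7] 49.3
397 81 [-22.5  21.7] 49.9
409 75 [-22.5  23.4] 49.4
421 79 [-24.3  22.3] 49.8
433 74 [-22.3  21.4] 49.8
445 68 [-23.2  21.1] 49.4
457 75 [-24.   20.3] 49.5
469 88 [-28.2  23.3] 49.3
481 81 [-28.3  23.6] 49.7
493 37 [-28.7  22.5] 49.9
x ext [386.99046712 497.60692837]
tray 1908 ((435.47149658203125, -35.55052947998047), (150.4093017578125, 174.61228942871094), 0.9894020557403564)
scene 651 ((444.4126281738281, -1.7579269409179688), (57.88658905029297, 112.1904067993164), 89.1136474609375) [146 150 159]
385 68 [-22.6  21.9] 48.2
397 74 [-22.7  22.5] 51.2
409 64 [-24.5  23.2] 51.1
421 72 [-23.8  21.5] 50.5
433 63 [-23.7  22.1] 50.7
445 65 [-24.5  22.4] 50.8
457 60 [-24.3  20.8] 50.8
469 80 [-29.   24.7] 50.2
481 64 [-27.4  23.8] 50.8
493 41 [-29.2  23.7] 50.4
x ext [388.57920502 499.91336664]
tray 6057 ((389.885009765625, -41.38359832763672), (86.48072814941406, 238.5086212158203), 8.37338924407959)
```

Request:
{"op": "servo_tool", "data": {"plan": [[1,[0,0,0],[0,0,0.525]],[1,[0,0,0],[0,0,0.525]],[1,[0.62,-0.74,0],[0,0,0]],[1,[0.62,-0.74,0],[0,0,0]],[1,[0.62,-0.74,0],[0,0,0]]]}}

```text
clock: 0.6
eef_pos: [255.9, -388.5, 230.9]
tool_rot: [0.995, 0.099, -0.0, -0.0]
force: [1.1, -0.6, 0.2]
opening: 0.146
finger_force: 0.0
```

```bash
cat >> h.py <<'E'
from scipy.spatial.transform import Rotation as Ro
def goal(s,p,yaw):
    """shift (units) in axes of tool at its final yaw, and the turn"""
    R=Ro.from_quat(s["tool_rot"]);T=Ro.from_euler('xz',[180,yaw],degrees=True)
    return ((R.inv()*T).as_rotvec(degrees=True)/8).round(3), (R.inv().apply(np.array(p)-s["eef_pos"])/50).round(3),(T.inv().apply(np.array(p)-s["eef_pos"])/50).round(3)
def loc(l,o=(675,348.5),yaw=11.4):
    return np.r_[np.array(o)+Ro.from_euler('z',yaw,degrees=True).apply([l[0],l[1],0])[:2],l[2]]
E
python3 - <<'E'
from h import *;from plant import *
s=read_state();print(s["eef_pos"],s["opening"],s["clock"]);print(goal(s,loc((-70,-60,231)),11.4))
E
```

```text
[ 255.90396692 -388.54447965  230.88673303] 0.14609300032624903 0.6
(array([-0.005,  0.001, -0.005]), array([ 9.722e+00, -1.160e+01,  5.000e-03]), array([ 9.7300e+00, -1.1593e+01, -2.0000e-03]))
```

Request:
{"op": "servo_tool", "data": {"plan": [[1,[0.62,-0.74,0],[0,0,0]],[1,[0.62,-0.74,0],[0,0,0]],[1,[0.62,-0.74,0],[0,0,0]],[1,[0.62,-0.74,0],[0,0,0]],[1,[0.62,-0.74,0],[0,0,0]]]}}

```text
clock: 1.1
eef_pos: [371.4, -176.3, 231.3]
tool_rot: [0.995, 0.099, 0.0, 0.0]
force: [1.5, -0.4, -0.1]
opening: -0.001
finger_force: 0.0
```

Request:
{"op": "servo_tool", "data": {"plan": [[1,[0.62,-0.74,0],[0,0,0]],[1,[0.62,-0.74,0],[0,0,0]],[1,[0.62,-0.74,0],[0,0,0]],[1,[0.62,-0.74,0],[0,0,0]],[1,[0.62,-0.74,0],[0,0,0]]]}}

```text
clock: 1.6
eef_pos: [486.8, 35.9, 231.2]
tool_rot: [0.995, 0.1, -0.0, 0.0]
force: [1.3, -0.6, 0.3]
opening: 0.002
finger_force: 0.0
```

Request:
{"op": "servo_tool", "data": {"plan": [[1,[0.62,-0.74,0],[0,0,0]],[1,[0.62,-0.74,0],[0,0,0]],[1,[0.62,-0.74,0],[0,0,0]],[1,[0,0,0],[0,0,0]],[1,[0,0,0],[0,0,0]]]}}

```text
clock: 2.1
eef_pos: [555.2, 161.5, 230.5]
tool_rot: [0.995, 0.1, -0.001, 0.0]
force: [0.8, -0.0, 0.7]
opening: 0.002
finger_force: 0.0
```

```bash
python3 - <<'E'
from h import *;from plant import *
s=read_state();print(s["eef_pos"],s["opening"],s["clock"]);print(goal(s,loc((-70,-60,66)),11.4))
c=read_camera("wrist");np.savez("w1.npz",**c);cv2.imwrite("pics/w1.png",c["image"][:,:,::-1])
E
```

```text
[555.15811907 161.53169857 230.503298  ] 0.001984639999699551 2.1
(array([0.001, 0.011, 0.013]), array([ 1.697, -1.989,  3.287]), array([ 1.689, -1.992,  3.29 ]))
```

View pics/w1.png

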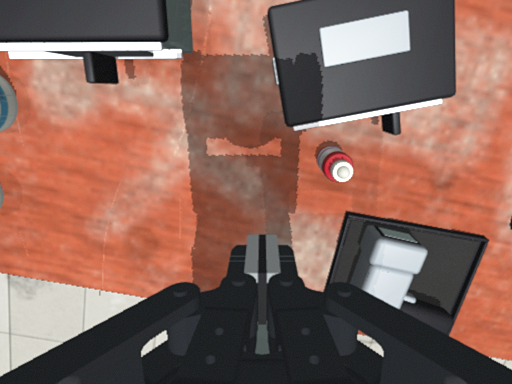

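The wrist view shows the tall shutter's black fin at (100,68) left of the tool, the low cassette at (365,60) with its fin at (391,122), the bottle at (337,163) and the scanner in its tray at (395,265).

```bash
python3 - <<'E'
from h import *
c=dict(np.load("w1.npz"));W=cloud(c);D=W-[675,348.5,0]
L=Ro.from_euler('z',-11.4,degrees=True).apply(D.reshape(-1,3)).reshape(D.shape)
m=(L[...,0]<-55)&(L[...,0]>-95)&(abs(L[...,1]+20)<45)&(L[...,2]>60)&(L[...,2]<110)
p=L[m];print(m.sum(),np.percentile(p,[2,50,98],axis=0).round(1))
# lid front edge / right edge
m=(L[...,2]>112)&(L[...,2]<135)&(abs(L[...,0])<70)&(abs(L[...,1])<100);p=L[m]
for y in(-80,-60,-40,-20,0,20):
    q=p[abs(p[:,1]-y)<6];print(y,len(q),q[:,0].min().round(1))
print("right edge",np.percentile(p[:,1],[0.5,2]))
E
```

```text
709 [[-75.1 -24.3  61.2]
 [-64.9 -23.5  86.6]
 [-55.3 -16.8  94.5]]
-80 730 -47.2
-60 724 -47.3
-40 731 -47.4
-20 720 -47.5
0 745 -47.6
20 570 -47.7
right edge [-89.08723364 -88.11906974]
```

Request:
{"op": "servo_tool", "data": {"plan": [[1,[0.56,-0.66,0],[0,0,0]],[1,[0.56,-0.66,0],[0,0,0]],[1,[0.56,-0.66,0],[0,0,0]],[1,[0,0,0],[0,0,0]],[1,[0,0,0.5],[0,0,0]]]}}

```text
clock: 2.65
eef_pos: [619.6, 274.4, 208.8]
tool_rot: [0.995, 0.099, 0.002, -0.001]
force: [0.5, -0.1, -0.6]
opening: 0.002
finger_force: 0.0
```

Request:
{"op": "servo_tool", "data": {"plan": [[1,[0,0,0.9],[0,0,0]],[1,[0,0,0.9],[0,0,0]],[1,[0,0,0.6],[0,0,0]],[1,[0,0,0.35],[0,0,0]],[1,[0,0,0],[0,0,0]]]}}

```text
clock: 3.15
eef_pos: [617.3, 273.1, 67.1]
tool_rot: [0.995, 0.099, -0.002, 0.0]
force: [-0.0, 0.5, -0.0]
opening: 0.004
finger_force: 0.0
```

```bash
cat >> h.py <<'E'
def tl(s,o=(675,348.5),yaw=11.4):
    return Ro.from_euler('z',-yaw,degrees=True).apply(s["eef_pos"]-[*o,0]).round(1)
E
python3 - <<'E'
from h import *;from plant import *
s=read_state();print(tl(s),s["force"],s["clock"]);print(goal(s,loc((-68,-60,66)),11.4))
E
```

```text
[-71.5 -62.5  67.1] [-0.04073714  0.50900908 -0.03461469] 3.15
(array([ 0.004,  0.025, -0.007]), array([ 0.07 , -0.05 ,  0.022]), array([ 0.07 , -0.05 ,  0.022]))
```

Request:
{"op": "servo_tool", "data": {"plan": [[1,[0.05,-0.3,0],[0,0,0]],[1,[0,-0.3,0],[0,0,0]],[1,[0,-0.25,0],[0,0,0]],[1,[0,-0.25,0],[0,0,0]],[1,[0,-0.2,0],[0,0,0]]]}}

```text
clock: 3.65
eef_pos: [607.7, 340.5, 69.5]
tool_rot: [0.995, 0.1, 0.0, -0.0]
force: [0.7, -2.1, 1.6]
opening: -0.001
finger_force: 1.2
```

Request:
{"op": "servo_tool", "data": {"plan": [[1,[0,-0.1,0],[0,0,0]],[1,[0,-0.1,0],[0,0,0]],[1,[0,0,0],[0,0,0]]]}}

```text
clock: 3.95
eef_pos: [605.5, 349.2, 68.6]
tool_rot: [0.995, 0.1, -0.0, -0.0]
force: [-0.1, 0.3, -0.3]
opening: 0.003
finger_force: 0.0
```

```bash
cat >> h.py <<'E'
def fin(c):
    W=cloud(c);D=W-[675,348.5,0];L=Ro.from_euler('z',-11.4,degrees=True).apply(D.reshape(-1,3)).reshape(D.shape)
    m=(L[...,0]<-55)&(L[...,0]>-80)&(abs(L[...,1])<65)&(L[...,2]>50)&(L[...,2]<100)
    return L,m
E
python3 - <<'E'
from h import *;from plant import *
s=read_state();print(tl(s),s["force"],s["clock"])
out=[]
for n in("wrist","scene"):
    c=read_camera(n);np.savez(f"{n}2.npz",**c);L,m=fin(c);p=L[m];print(n,m.sum(),np.histogram(p[:,1],np.arange(-65,70,5))[0])
    out.append(c["image"][:,:,::-1])
cv2.imwrite("pics/s2.png",np.hstack([cv2.resize(out[1][130:215,145:265],(400,300)),cv2.resize(out[0],(400,300))]))
E
```

```text
[-68.   14.4  68.6] [-0.07842863  0.25395039 -0.34414419] 3.95
wrist 715 [  0   0   0   0   0   0   0   0   0   0   0   0   0  71  77  11  17  47
 103 229 160   0   0   0   0   0]
scene 210 [ 0  0  0  0  0  0  0  0  0  0  0  0  1 13 11 14 20 24 25 42 60  0  0  0
  0  0]
```

View pics/s2.png

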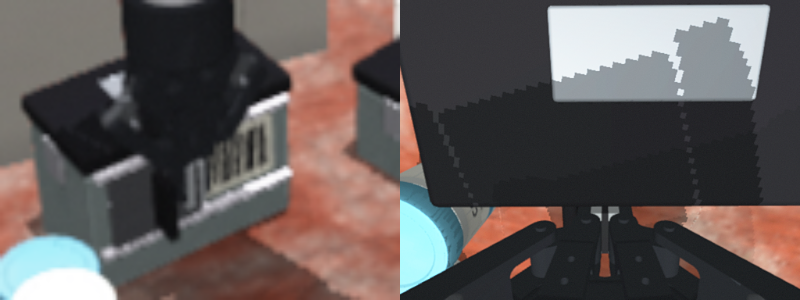

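The picture shows the shutter pushed left of the bared label (label at (238,155)), with the fin at about (172,205) next to the fingers.

Request:
{"op": "servo_tool", "data": {"plan": [[1,[0,-0.05,0],[0,0,0]],[1,[0,-0.04,0],[0,0,0]],[1,[0,0,0],[0,0,0]],[1,[0,0,0],[0,0,0]]]}}

```text
clock: 4.45
eef_pos: [605.1, 351.4, 68.5]
tool_rot: [0.995, 0.099, -0.001, 0.001]
force: [0.6, -8.8, 1.7]
opening: 0.002
finger_force: 4.7
```

```bash
python3 - <<'E'
from h import *;from plant import *
s=read_state();print(tl(s),s["force"],s["clock"])
for n in("wrist","scene"):
    c=read_camera(n);L,m=fin(c);p=L[m];print(n,m.sum(),np.histogram(p[:,1],np.arange(0,60,3))[0])
E
```

```text
[-67.9  16.7  68.5] [ 0.58858396 -8.76569114  1.67140883] 4.45
wrist 647 [  0  41  65  41   6  12   8   6  40  65  64 120 161  18   0   0   0   0
   0]
scene 212 [ 0  9  6  5 13 14 10 18 11 12 18 29 62  5  0  0  0  0  0]
```

Request:
{"op": "servo_tool", "data": {"plan": [[1,[-0.2,0.3,0],[0,0,0]],[1,[0,0,-0.8],[0,0,0]],[1,[0,0,-1],[0,0,0]],[1,[0,0,-1],[0,0,0]],[0.5,[-0.56,0.75,0],[0,0,0]]]}}

```text
clock: 5.05
eef_pos: [582.3, 297.9, 217.0]
tool_rot: [0.995, 0.101, 0.007, -0.003]
force: [1.6, -1.0, -0.2]
opening: 0.16
finger_force: 0.0
```

Request:
{"op": "servo_tool", "data": {"plan": [[0,[-0.56,0.75,0],[0,0,0]],[0,[-0.56,0.75,0],[0,0,0]],[0,[-0.56,0.75,0],[0,0,0]],[0,[-0.56,0.75,0],[0,0,0]],[0,[0,0,0],[0,0,0.8]]]}}

```text
clock: 5.55
eef_pos: [496.0, 121.5, 209.0]
tool_rot: [0.999, 0.042, -0.001, 0.0]
force: [0.8, 0.0, 0.7]
opening: 0.993
finger_force: 0.0
```

Request:
{"op": "servo_tool", "data": {"plan": [[0,[0,0,0],[0,0,0.8]],[0,[0,0,0],[0,0,0]]]}}

```text
clock: 5.75
eef_pos: [498.0, 124.7, 209.0]
tool_rot: [1.0, -0.013, 0.0, -0.0]
force: [0.2, 0.7, 0.1]
opening: 0.998
finger_force: 0.0
```

```bash
python3 - <<'E'
from h import *;from plant import *
s=read_state();print(s["eef_pos"],s["opening"],s["clock"]);print(goal(s,(442,-1.2,150),-1.5))
c=read_camera("wrist");W=cloud(c);g=c["image"].astype(int)
m=(W[...,2]>44)&(W[...,2]<58)&(g.min(-1)>75)&(np.ptp(g,-1)<40)&(abs(W[...,0]-442)<75)&(abs(W[...,1])<45)
m=big(m);P=W[m];print(m.sum(),rect(m,W))
for x in range(385,510,12):
    q=P[(P[:,0]>=x)&(P[:,0]<x+12)]
    if len(q)>9:print(x,len(q),np.percentile(q[:,1],[1,99]).round(1),np.median(q[:,2]).round(1))
c2=read_camera("scene");L,f=fin(c2);print("fin",np.percentile(L[f][:,1],[5,95]))
E
```

```text
[498.00717834 124.71123848 209.02337448] 0.998380806894901 5.75
(array([-0.002, -0.003, -0.003]), array([-1.053,  2.547,  1.179]), array([-1.054,  2.547,  1.18 ]))
4978 ((446.0770263671875, -2.0880260467529297), (58.23530578613281, 113.36449432373047), 88.08638763427734)
385 28 [-24.2 -16.9] 48.0
397 194 [-24.7   1.6] 49.1
409 362 [-24.9  23.3] 49.1
421 543 [-25.4  23. ] 49.1
433 565 [-25.1  23.1] 49.1
445 584 [-26.   22.3] 49.1
457 626 [-26.2  21.9] 48.9
469 671 [-30.7  25.2] 48.8
481 752 [-31.4  25.3] 49.2
493 653 [-30.8  24.7] 48.3
fin [31.03585195 38.84694836]
```

Request:
{"op": "servo_tool", "data": {"plan": [[0,[-0.31,0.85,0.2],[0,0,0.05]],[0,[-0.32,0.85,0.3],[0,0,0]],[0,[-0.32,0.85,0.3],[0,0,0]],[0,[0,0,0.3],[0,0,0]],[0,[0,0,0],[0,0,0]]]}}

```text
clock: 6.35
eef_pos: [445.9, -1.7, 152.6]
tool_rot: [1.0, -0.015, -0.001, -0.0]
force: [0.5, -0.8, 0.2]
opening: 1.002
finger_force: 0.0
```

```bash
python3 - <<'E'
from h import *;from plant import *
s=read_state();print(s["eef_pos"],s["opening"],s["clock"]);print(goal(s,(447,-1.7,12),-1.9))
c=read_camera("wrist");W=cloud(c)
q=W[(W[...,1]<-29)&(W[...,1]>-58)&(W[...,0]>420)&(W[...,0]<475)&(W[...,2]<60)]
for x in range(420,475,5):
    r=q[abs(q[:,0]-x-2.5)<2.5]
    if len(r):print(x,len(r),r[:,2].max().round(0),np.percentile(r[:,2],90).round(0))
E
```

```text
[445.89623776  -1.68014274 152.59857917] 1.001541494515131 6.35
(array([-0.002,  0.019,  0.019]), array([2.900e-02, 1.000e-03, 2.812e+00]), array([ 0.022, -0.   ,  2.812]))
420 320 42.0 40.0
425 286 38.0 34.0
430 289 35.0 33.0
435 149 6.0 5.0
440 150 6.0 5.0
445 148 6.0 5.0
450 153 6.0 5.0
455 153 6.0 5.0
460 142 43.0 5.0
465 132 46.0 5.0
470 143 49.0 48.0
```

Request:
{"op": "servo_tool", "data": {"plan": [[0,[0.085,0,0.8],[0,0,0]],[0,[0,0,0.8],[0,0,0]],[0,[0,0,0.7],[0,0,0]],[0,[0,0,0.4],[0,0,0]],[0,[0,0,0.1],[0,0,0]]]}}

```text
clock: 6.9
eef_pos: [450.9, -0.3, 12.5]
tool_rot: [1.0, -0.014, -0.001, -0.0]
force: [0.4, 0.1, 0.0]
opening: 1.002
finger_force: 0.0
```

Request:
{"op": "servo_tool", "data": {"plan": [[0,[0,0,0],[0,0,0]],[0.4,[0,0,0],[0,0,0]],[0.7,[0,0,0],[0,0,0]],[1,[0,0,0],[0,0,0]],[1,[0,0,0],[0,0,0]]]}}

```text
clock: 7.4
eef_pos: [452.0, -1.3, 15.1]
tool_rot: [1.0, -0.015, 0.001, 0.0]
force: [-2.5, 0.6, 11.3]
opening: 0.6
finger_force: 62.7
```

Request:
{"op": "servo_tool", "data": {"plan": [[1,[0,0,0],[0,0,0]],[1,[0,0,0],[0,0,0]]]}}

```text
clock: 7.6
eef_pos: [452.0, -1.3, 15.1]
tool_rot: [1.0, -0.015, 0.001, 0.0]
force: [-1.2, 1.1, 9.8]
opening: 0.602
finger_force: 62.7
```

Request:
{"op": "servo_tool", "data": {"plan": [[1,[0,0,-0.2],[0,0,0]],[1,[0,0,-0.4],[0,0,0]],[1,[0,0,-0.6],[0,0,0]],[1,[0,0,-0.6],[0,0,0]],[1,[0,0,-0.4],[0,0,0]]]}}

```text
clock: 8.1
eef_pos: [451.4, -1.3, 126.5]
tool_rot: [1.0, -0.016, 0.001, 0.0]
force: [0.9, -0.6, -2.0]
opening: 0.594
finger_force: 63.1
```

```bash
python3 - <<'E'
from h import *;from plant import *
s=read_state();print(s["eef_pos"],s["opening"],s["finger_force"],s["force"],s["clock"]);print(goal(s,loc((-197,-38,s["eef_pos"][2])),11.4))
E
```

```text
[451.44894056  -1.30880885 126.47625231] 0.5940730635208548 63.05076599121094 [ 0.91301901 -0.57990979 -2.00197879] 8.1
(array([ 0.003, -0.017, -1.648]), array([ 5.880e-01, -5.493e+00,  1.000e-03]), array([ 1.826, -5.214, -0.   ]))
```

Request:
{"op": "servo_tool", "data": {"plan": [[1,[0.04,-0.35,0],[0,0,0]],[1,[0.08,-0.7,0],[0,0,0]],[1,[0.08,-0.75,0],[0,0,0]],[1,[0.08,-0.75,0],[0,0,0]],[1,[0.08,-0.75,0],[0,0,0]]]}}

```text
clock: 8.6
eef_pos: [474.1, 164.6, 124.8]
tool_rot: [1.0, -0.016, 0.0, -0.0]
force: [0.9, -0.9, -1.0]
opening: 0.599
finger_force: 63.3
```

Request:
{"op": "servo_tool", "data": {"plan": [[1,[0.08,-0.75,0],[0,0,0]],[1,[0.07,-0.7,0],[0,0,0]],[1,[0.06,-0.5,0],[0,0,0]],[1,[0.02,-0.25,0],[0,0,0]],[1,[0,0,0],[0,0,-0.5]]]}}

```text
clock: 9.1
eef_pos: [489.0, 273.8, 124.3]
tool_rot: [1.0, 0.02, 0.0, -0.0]
force: [-0.3, -0.7, -2.3]
opening: 0.596
finger_force: 63.2
```

Request:
{"op": "servo_tool", "data": {"plan": [[1,[0,0,0],[0,0,-0.6]],[1,[0,0,0],[0,0,-0.55]],[1,[0,0,0],[0,0,0]]]}}

```text
clock: 9.4
eef_pos: [489.0, 272.1, 124.3]
tool_rot: [0.995, 0.1, -0.0, 0.0]
force: [-0.2, -0.3, -2.7]
opening: 0.601
finger_force: 63.2
```

```bash
python3 - <<'E'
from h import *;from plant import *
s=read_state();print(s["eef_pos"],tl(s),s["opening"],s["finger_force"],s["clock"]);print(goal(s,loc((-197,-38,58)),11.4))
c=read_camera("top");np.savez("t3.npz",**c);W=cloud(c);g=c["image"].astype(int);z=W[...,2]
h=read_camera("scene");np.savez("s3.npz",**h)
cv2.imwrite("pics/s3.png",np.hstack([cv2.resize(h["image"][110:290,100:340,::-1],(400,300)),cv2.resize(c["image"][100:260,120:330,::-1],(400,300))]))
L,f=fin(h);print("fin",np.percentile(L[f][:,1],[5,95]))
E
```

```text
[489.02616657 272.12013411 124.27149868] [-197.4  -38.1  124.3] 0.6011765791536535 63.16524267196655 9.4
(array([0.001, 0.   , 0.007]), array([ 0.008, -0.002,  1.325]), array([ 0.008, -0.002,  1.325]))
fin [31.39638328 38.88241006]
```

View pics/s3.png

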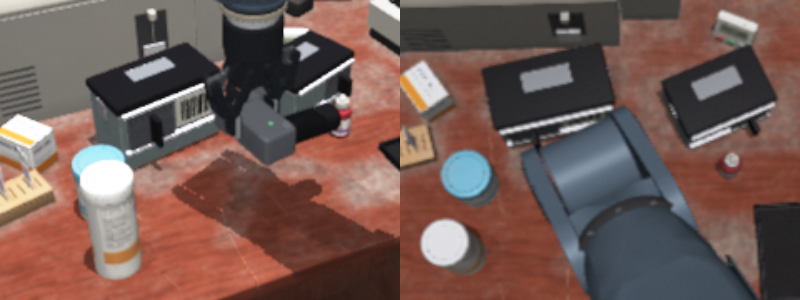

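The picture shows the label bared, the scanner held in front of it (head at (268,135)) level and facing the cassette, jar, can and bottle standing untouched.

Request:
{"op": "servo_tool", "data": {"plan": [[1,[0,0,0.3],[0,0,0]],[1,[0,0,0.4],[0,0,0]],[1,[0,0,0.4],[0,0,0]],[1,[0,0,0.225],[0,0,0]],[1,[0,0,0],[0,0,0]]]}}

```text
clock: 10.0
eef_pos: [488.4, 272.2, 56.4]
tool_rot: [0.995, 0.099, -0.001, 0.0]
force: [-0.1, 0.4, -1.9]
opening: 0.599
finger_force: 63.1
```

```bash
python3 - <<'E'
from h import *;from plant import *
s=read_state();print(tl(s),s["opening"],s["clock"])
c=read_camera("scene");W=cloud(c);g=c["image"].astype(int);D=W-[675,348.5,0]
L=Ro.from_euler('z',-11.4,degrees=True).apply(D.reshape(-1,3)).reshape(D.shape)
m=(L[...,0]>-270)&(L[...,0]<-215)&(abs(L[...,1]+38)<30)&(L[...,2]>82)&(L[...,2]<110);m=big(m);p=L[m]
A=np.c_[p[:,:2]-[-240,-38],np.ones(len(p))];k=np.linalg.lstsq(A,p[:,2],rcond=None)[0]
print(m.sum(),"slopes",k.round(3),np.percentile(p[:,:2],[2,98],axis=0).round(1),rect(m,L))
E
```

```text
[-198.   -37.9   56.4] 0.5993232354112054 10.0
387 slopes [ 7.0000e-02 -5.0000e-02  9.0724e+01] [[-260.9  -60.3]
 [-216.6  -12.4]] ((-239.1759033203125, -38.886253356933594), (56.818233489990234, 47.868614196777344), 89.53228759765625)
```

Request:
{"op": "servo_tool", "data": {"plan": [[1,[0,0,0.07],[0,0,0]],[1,[0,0,0],[0,0,0]],[1,[0,0,0],[0,0,0]],[1,[0,0,0],[0,0,0]],[1,[0,0,0],[0,0,0]]]}}

```text
clock: 10.55
eef_pos: [489.3, 272.7, 54.3]
tool_rot: [0.995, 0.099, 0.0, -0.0]
force: [0.3, 0.0, -1.9]
opening: 0.606
finger_force: 63.1
```

Request:
{"op": "servo_tool", "data": {"plan": [[1,[0,0,0],[0,0,0]],[1,[0,0,0],[0,0,0]],[1,[0,0,0],[0,0,0]],[1,[0,0,0],[0,0,0]],[1,[0,0,0],[0,0,0]]]}}

```text
clock: 11.05
eef_pos: [489.1, 272.7, 54.0]
tool_rot: [0.995, 0.099, -0.0, 0.0]
force: [-0.0, -0.7, -1.4]
opening: 0.598
finger_force: 63.1
```

Request:
{"op": "servo_tool", "data": {"plan": [[1,[0,0,0],[0,0,0]],[1,[0,0,0],[0,0,0]],[1,[0,0,0],[0,0,0]],[1,[0,0,0],[0,0,0]],[1,[0,0,0],[0,0,0]]]}}

```text
clock: 11.55
eef_pos: [489.2, 272.7, 54.0]
tool_rot: [0.995, 0.099, 0.0, -0.0]
force: [0.9, -0.5, -1.3]
opening: 0.6
finger_force: 63.1
```

```bash
python3 - <<'E'
from h import *;from plant import *
s=read_state();print(s["eef_pos"],s["dq"].round(4),tl(s),s["opening"],s["clock"])
c=read_camera("wrist");np.savez("w4.npz",**c);cv2.imwrite("pics/w4.png",c["image"][:,:,::-1])
W=cloud(c);D=W-[675,348.5,0]
L=Ro.from_euler('z',-11.4,degrees=True).apply(D.reshape(-1,3)).reshape(D.shape)
m=(L[...,0]>-178)&(L[...,0]<-145)&(abs(L[...,1]+38)<35)&(L[...,2]>75)&(L[...,2]<110);m=big(m);p=L[m]
A=np.c_[p[:,:2]-[-160,-38],np.ones(len(p))];k=np.linalg.lstsq(A,p[:,2],rcond=None)[0]
print(m.sum(),k.round(3),np.percentile(p[:,:2],[1,99],axis=0).round(1))
E
```

```text
[489.15502868 272.68847713  54.04807054] [-0.0007  0.0007  0.0001 -0.0031  0.0002 -0.0001] [-197.2  -37.6   54. ] 0.5997891018418113 11.55
15077 [-1.3300e-01  1.0000e-03  8.6923e+01] [[-177.5  -64.4]
 [-145.3   -8.2]]
```

View pics/w4.png

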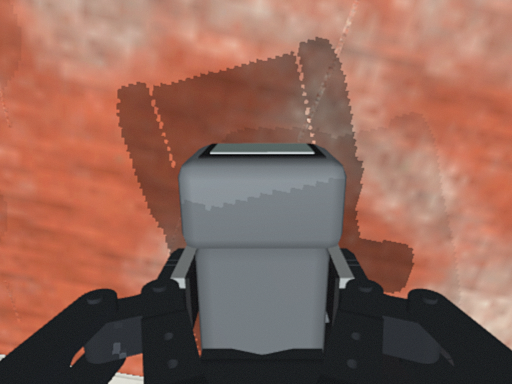

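The wrist view shows the head gripped straight between the pads, front end at (262,150), window edge facing the cassette.

```bash
python3 - <<'E'
from h import *
c=dict(np.load("w4.npz"));W=cloud(c);D=W-[675,348.5,0]
L=Ro.from_euler('z',-11.4,degrees=True).apply(D.reshape(-1,3)).reshape(D.shape)
p=L[(abs(L[...,1]+38)<15)&(L[...,2]>40)&(L[...,2]<120)]
for x in range(-225,-135,6):
    q=p[abs(p[:,0]-x-3)<3]
    if len(q)>20:print(x+3,len(q),np.median(q[:,2]).round(1),q[:,2].min().round(1))
E
```

```text
-222 591 88.2 86.5
-216 960 88.2 86.3
-210 1014 88.2 86.7
-204 1041 88.2 86.3
-198 1080 88.2 86.5
-192 1145 88.2 86.4
-186 1187 88.1 86.1
-180 1325 86.9 84.6
-174 1179 88.0 86.0
-168 1347 88.1 86.3
-162 1411 88.1 86.2
-156 1460 88.1 86.1
-150 1785 86.9 81.4
-144 1481 76.5 55.4
```

Request:
{"op": "servo_tool", "data": {"plan": [[1,[0,0,-0.09],[0,0,0]],[1,[0,0,0],[0,0,0]],[1,[0,0,0],[0,0,0]],[1,[0,0,0],[0,0,0]],[1,[0,0,0],[0,0,0]]]}}

```text
clock: 12.1
eef_pos: [489.1, 272.6, 58.5]
tool_rot: [0.995, 0.099, -0.0, 0.0]
force: [-0.7, -0.2, -1.6]
opening: 0.599
finger_force: 63.1
```

Request:
{"op": "servo_tool", "data": {"plan": [[1,[0,0,0],[0,0,0]],[1,[0,0,0],[0,0,0]],[1,[0,0,0],[0,0,0]],[1,[0,0,0],[0,0,0]],[1,[0,0,0],[0,0,0]]]}}

```text
clock: 12.6
eef_pos: [489.1, 272.7, 58.5]
tool_rot: [0.995, 0.099, -0.0, -0.0]
force: [-0.0, -0.5, -1.4]
opening: 0.593
finger_force: 63.1
```

Request:
{"op": "servo_tool", "data": {"plan": [[1,[0,0,0],[0,0,0]],[1,[0,0,0],[0,0,0]],[1,[0,0,0],[0,0,0]],[1,[-0.1,0,-0.4],[0,0,0]],[1,[0,0,-0.7],[0,0,0]]]}}

```text
clock: 13.1
eef_pos: [482.6, 271.0, 112.3]
tool_rot: [0.995, 0.099, -0.002, 0.001]
force: [0.2, 0.5, -1.1]
opening: 0.6
finger_force: 63.1
```

Request:
{"op": "servo_tool", "data": {"plan": [[1,[0,0,-0.35],[0,0,0]],[1,[0,0,0],[0,0,0.5]],[1,[0,0,0],[0,0,0.6]],[1,[0,0,0],[0,0,0.45]],[1,[0,0,0],[0,0,0]]]}}

```text
clock: 13.6
eef_pos: [484.2, 271.7, 131.0]
tool_rot: [1.0, -0.009, -0.0, 0.0]
force: [-0.3, -0.2, -2.0]
opening: 0.602
finger_force: 63.3
```

```bash
python3 - <<'E'
from h import *;from plant import *
s=read_state();print(s["eef_pos"],s["opening"],s["finger_force"],s["clock"]);print(goal(s,(449,-0.5,s["eef_pos"][2]),-1))
E
```

```text
[484.18651893 271.67267887 131.04702313] 0.6016199232164818 63.28034520149231 13.6
(array([ 0.   ,  0.   , -0.004]), array([-0.605,  5.455,  0.   ]), array([-0.609,  5.455,  0.   ]))
```

Request:
{"op": "servo_tool", "data": {"plan": [[1,[-0.04,0.35,0],[0,0,0]],[1,[-0.08,0.7,0],[0,0,0]],[1,[-0.08,0.75,0],[0,0,0]],[1,[-0.08,0.75,0],[0,0,0]],[1,[-0.08,0.75,0],[0,0,0]]]}}

```text
clock: 14.1
eef_pos: [462.6, 104.9, 131.0]
tool_rot: [1.0, -0.008, -0.0, 0.0]
force: [1.1, -0.2, -1.3]
opening: 0.601
finger_force: 63.3
```

Request:
{"op": "servo_tool", "data": {"plan": [[1,[-0.08,0.75,0],[0,0,0]],[1,[-0.08,0.7,0],[0,0,0]],[1,[-0.06,0.45,0],[0,0,0]],[1,[-0.03,0.25,0],[0,0,0]],[1,[0,0,0],[0,0,0]]]}}

```text
clock: 14.6
eef_pos: [448.7, -1.5, 131.1]
tool_rot: [1.0, -0.009, 0.0, 0.0]
force: [0.1, -0.5, -1.9]
opening: 0.598
finger_force: 63.3
```

```bash
python3 - <<'E'
from h import *;from plant import *
s=read_state();print(s["eef_pos"],s["opening"],s["finger_force"],s["clock"]);print(goal(s,(449,-0.5,17),-1))
E
```

```text
[448.72755862  -1.47254375 131.10566611] 0.5981136950832837 63.27911853790283 14.6
(array([ 0.001, -0.   , -0.006]), array([ 0.005, -0.02 ,  2.282]), array([ 0.005, -0.02 ,  2.282]))
```

Request:
{"op": "servo_tool", "data": {"plan": [[1,[0,0,0.6],[0,0,0]],[1,[0,0,0.7],[0,0,0]],[1,[0,0,0.5],[0,0,0]],[1,[0,0,0.3],[0,0,0]],[1,[0,0,0.12],[0,0,0]]]}}

```text
clock: 15.1
eef_pos: [448.4, 0.6, 18.7]
tool_rot: [1.0, -0.008, -0.001, -0.0]
force: [-0.7, -0.2, -0.8]
opening: 0.603
finger_force: 63.2
```

Request:
{"op": "servo_tool", "data": {"plan": [[1,[0,0,0.06],[0,0,0]],[1,[0,0,0],[0,0,0]],[1,[0,0,0],[0,0,0]]]}}

```text
clock: 15.4
eef_pos: [449.6, -0.1, 17.7]
tool_rot: [1.0, -0.008, 0.001, 0.0]
force: [0.2, -0.3, -0.7]
opening: 0.599
finger_force: 63.2
```

Request:
{"op": "servo_tool", "data": {"plan": [[1,[0,0,0.03],[0,0,0]],[1,[0,0,0],[0,0,0]],[0.5,[0,0,0],[0,0,0]],[0.2,[0,0,0],[0,0,0]],[0,[0,0,0],[0,0,0]]]}}

```text
clock: 15.9
eef_pos: [449.2, -0.3, 15.7]
tool_rot: [1.0, -0.009, 0.0, 0.0]
force: [-0.0, -0.2, 0.6]
opening: 0.913
finger_force: 0.0
```

Request:
{"op": "servo_tool", "data": {"plan": [[0,[0,0,0],[0,0,0]],[0,[0,0,0],[0,0,0]],[0,[0,0,-0.3],[0,0,0]],[0,[0,0,-0.8],[0,0,0]],[0,[0,0,-0.9],[0,0,0]]]}}

```text
clock: 16.4
eef_pos: [448.2, -0.2, 116.0]
tool_rot: [1.0, -0.009, -0.001, -0.0]
force: [0.4, -0.3, -0.3]
opening: 1.001
finger_force: 0.0
```

```bash
python3 - <<'E'
from h import *;from plant import *
s=read_state();print(s["eef_pos"],s["opening"],s["finger_force"],s["clock"])
c=read_camera("top");h=read_camera("scene");W=cloud(h);g=h["image"].astype(int)
m=(W[...,2]>44)&(W[...,2]<58)&(g.min(-1)>75)&(np.ptp(g,-1)<40)&(abs(W[...,0]-442)<75)&(abs(W[...,1])<45)
m=big(m);print(m.sum(),rect(m,W))
c=read_camera("wrist");W=cloud(c)
for x in(400,420,440,460,480,495):
    q=W[(abs(W[...,0]-x)<4)&(abs(W[...,1]+2)<18)&(W[...,2]<62)];print(x,len(q),np.median(q[:,2]) if len(q) else None)
L,f=fin(h);print("fin",np.percentile(L[f][:,1],[5,95]))
print(goal(s,loc((-68,75,s["eef_pos"][2])),11.4))
E
```

```text
[ 4.48161957e+02 -1.87682397e-01  1.16008905e+02] 1.0013837818443254 0.0 16.4
638 ((441.2159729003906, 4.196746826171875), (59.740718841552734, 112.9208984375), 86.52704620361328)
400 484 49.270664731528896
420 521 49.327916447265025
440 560 49.348796640087265
460 614 49.32748349889492
480 656 49.332695814964126
495 740 48.575079473953366
fin [31.80211844 38.91618212]
(array([-0.004,  0.02 , -1.549]), array([ 2.765e+00, -8.224e+00, -6.000e-03]), array([ 4.466, -7.439, -0.   ]))
```

Request:
{"op": "servo_tool", "data": {"plan": [[0.5,[0,0,-1],[0,0,0]],[1,[0,0,-1],[0,0,-0.5]],[1,[0,0,0],[0,0,-0.55]],[1,[0,0,0],[0,0,-0.5]],[1,[0.4,-0.65,0],[0,0,0]]]}}

```text
clock: 17.05
eef_pos: [461.6, 33.9, 214.8]
tool_rot: [0.995, 0.099, -0.001, 0.0]
force: [0.5, -1.1, -0.3]
opening: 0.14
finger_force: 0.0
```

Request:
{"op": "servo_tool", "data": {"plan": [[1,[0.5,-0.82,0],[0,0,0]],[1,[0.5,-0.82,0],[0,0,0]],[1,[0.5,-0.82,0],[0,0,0]],[1,[0.5,-0.82,0],[0,0,0]],[1,[0.5,-0.82,0],[0,0,0]]]}}

```text
clock: 17.55
eef_pos: [544.2, 263.1, 214.0]
tool_rot: [0.995, 0.1, -0.001, 0.0]
force: [1.0, -0.1, 1.2]
opening: -0.0
finger_force: 0.0
```

Request:
{"op": "servo_tool", "data": {"plan": [[1,[0.5,-0.82,0],[0,0,0]],[1,[0.5,-0.82,0],[0,0,0]],[1,[0.3,-0.5,0],[0,0,0]],[1,[0,0,0],[0,0,0]],[1,[0,0,0],[0,0,0]]]}}

```text
clock: 18.05
eef_pos: [586.2, 378.9, 213.6]
tool_rot: [0.995, 0.1, -0.001, 0.001]
force: [0.2, -1.1, -0.1]
opening: 0.001
finger_force: 0.0
```

```bash
python3 - <<'E'
from h import *;from plant import *
s=read_state();print(s["eef_pos"],tl(s),s["opening"],s["clock"])
print(goal(s,loc((-68,70,67)),11.4))
E
```

```text
[586.20974685 378.89234533 213.55106161] [-81.   47.3 213.6] 0.0007987066312738248 18.05
(array([0.007, 0.018, 0.007]), array([ 0.268, -0.456,  2.93 ]), array([ 0.261, -0.453,  2.931]))
```

Request:
{"op": "servo_tool", "data": {"plan": [[1,[0.26,-0.45,0],[0,0,0]],[1,[0,0,0],[0,0,0]],[1,[0,0,0.7],[0,0,0]],[1,[0,0,0.8],[0,0,0]],[1,[0,0,0.4],[0,0,0]]]}}

```text
clock: 18.55
eef_pos: [593.6, 401.2, 116.8]
tool_rot: [0.995, 0.099, -0.002, 0.001]
force: [-0.4, 0.4, -0.2]
opening: -0.0
finger_force: 0.0
```

Request:
{"op": "servo_tool", "data": {"plan": [[1,[0,0,0.5],[0,0,0]],[1,[0,0,0.4],[0,0,0]],[1,[0,0,0.13],[0,0,0]],[1,[0,0,0],[0,0,0]]]}}

```text
clock: 18.95
eef_pos: [594.7, 402.4, 68.4]
tool_rot: [0.995, 0.099, -0.001, 0.0]
force: [-0.4, -0.1, -0.2]
opening: 0.004
finger_force: 0.0
```

```bash
python3 - <<'E'
from h import *;from plant import *
s=read_state();print(tl(s),s["force"],s["clock"])
c=read_camera("top");W=cloud(c);m=(W[...,2]>75)&(W[...,2]<95);m=m&(np.hypot(W[...,0]-555,W[...,1]-470)<60);print(rect(big(m),W))
E
```

```text
[-68.1  68.7  68.4] [-0.44584427 -0.05919992 -0.16138978] 18.95
((541.94287109375, 489.2714538574219), (64.7269287109375, 26.26436424255371), 31.588586807250977)
```

Request:
{"op": "servo_tool", "data": {"plan": [[1,[0,0.25,0],[0,0,0]],[1,[0,0.3,0],[0,0,0]],[1,[0,0.3,0],[0,0,0]],[1,[0,0.3,0],[0,0,0]],[1,[0,0.25,0],[0,0,0]]]}}

```text
clock: 19.5
eef_pos: [609.5, 333.4, 69.5]
tool_rot: [0.995, 0.099, 0.0, -0.0]
force: [0.4, 3.4, 2.0]
opening: -0.001
finger_force: 1.3
```

Request:
{"op": "servo_tool", "data": {"plan": [[1,[0,0.15,0],[0,0,0]],[1,[0,0.12,0],[0,0,0]],[1,[0,0.06,0],[0,0,0]],[1,[0,0,0],[0,0,0]],[1,[0,0,0],[0,0,0]]]}}

```text
clock: 20.0
eef_pos: [611.8, 318.8, 68.7]
tool_rot: [0.995, 0.1, -0.0, 0.0]
force: [-0.7, 0.3, -0.2]
opening: -0.002
finger_force: 0.0
```

```bash
python3 - <<'E'
from h import *;from plant import *
s=read_state();print(tl(s),s["force"],s["clock"])
for n in("wrist","scene"):
    c=read_camera(n);L,m=fin(c);print(n,np.histogram(L[m][:,1],np.arange(-60,10,3))[0])
E
```

```text
[-67.8 -16.6  68.7] [-0.66671726  0.26480206 -0.19262462] 20.0
wrist [  0   0   0   0   0   0   0 103 178 124  58  64  33   7   9   6   8  46
  65  31   0   0   0]
scene [ 0  0  0  0  0  0  1 20 15 28  7  5  7  8 11  9 16 11 21  7  0  0  0]
```

Nearly closed; I'll press gently against the stop.

Request:
{"op": "servo_tool", "data": {"plan": [[1,[0,0.04,0],[0,0,0]],[1,[0,0.04,0],[0,0,0]],[1,[0,0,0],[0,0,0]],[1,[0,0,0],[0,0,0]]]}}

```text
clock: 20.5
eef_pos: [612.9, 314.8, 69.0]
tool_rot: [0.995, 0.099, -0.0, 0.0]
force: [-1.3, 1.3, -0.7]
opening: 0.003
finger_force: 0.3
```

```bash
python3 - <<'E'
from h import *;from plant import *
s=read_state();print(tl(s),s["force"],s["clock"])
E
```

```text
[-67.5 -20.7  69. ] [-1.26604281  1.30582136 -0.73344222] 20.5
```

Request:
{"op": "servo_tool", "data": {"plan": [[1,[0,0.04,0],[0,0,0]],[1,[0,0.03,0],[0,0,0]],[1,[0,0,0],[0,0,0]],[1,[0,0,0],[0,0,0]]]}}

```text
clock: 20.9
eef_pos: [613.4, 312.4, 69.0]
tool_rot: [0.995, 0.099, 0.0, -0.001]
force: [-1.0, 7.6, -1.4]
opening: -0.002
finger_force: 3.8
```

```bash
python3 - <<'E'
from h import *;from plant import *
s=read_state();print(tl(s),s["force"],s["clock"])
for n in("wrist","scene"):
    c=read_camera(n);L,m=fin(c);print(n,np.histogram(L[m][:,1],np.arange(-60,10,3))[0])
E
```

```text
[-67.5 -23.2  69. ] [-0.96579248  7.64272305 -1.39530033] 20.9
wrist [  0   0   0   0   0  84 165  95  67  61  20   8   6   5   4  61  67  15
   0   0   0   0   0]
scene [ 0  0  0  0  1 14 18 34  7  4  9 12  8  8 19 10 26  0  0  0  0  0  0]
```

Request:
{"op": "servo_tool", "data": {"plan": [[1,[-0.1,-0.3,0],[0,0,0]],[1,[0,0,-0.7],[0,0,0]],[1,[0,0,-1],[0,0,0]],[1,[0,0,-1],[0,0,0]],[1,[-0.8,0,0],[0,0,0]]]}}

```text
clock: 21.5
eef_pos: [571.7, 319.4, 212.3]
tool_rot: [0.995, 0.099, 0.008, -0.002]
force: [0.5, 1.3, -0.1]
opening: 0.003
finger_force: 0.0
```

Request:
{"op": "servo_tool", "data": {"plan": [[1,[-0.9,0,0],[0,0,0]],[1,[-0.9,0,-0.3],[0,0,0]],[1,[-0.5,0,0],[0,0,0]],[1,[0,0,0],[0,0,0]],[1,[0,0,0],[0,0,0]]]}}

```text
clock: 22.0
eef_pos: [453.9, 294.9, 219.6]
tool_rot: [0.995, 0.1, 0.001, -0.0]
force: [0.5, 0.6, 0.3]
opening: -0.002
finger_force: 0.0
```

```bash
python3 - <<'E'
from h import *;from plant import *
s=read_state();print(s["eef_pos"],s["force"],s["clock"])
h=read_camera("scene");t=read_camera("top")
L,m=fin(h);print("fin",np.percentile(L[m][:,1],[2,50,98]).round(1))
cv2.imwrite("pics/end.png",np.hstack([cv2.resize(h["image"][110:290,100:430,::-1],(400,300)),cv2.resize(t["image"][100:275,120:390,::-1],(400,300))]))
E
```

```text
[453.8957468  294.92810887 219.58541445] [0.49911573 0.63719891 0.34886518] 22.0
fin [-44.6 -37.9 -35.1]
```

View pics/end.png

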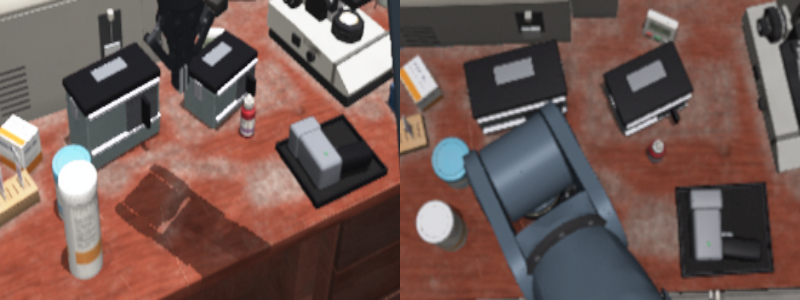

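The end picture shows the tall shutter closed with its fin at (145,112), the scanner flat in its tray at (320,155), everything else standing, and the arm clear.

```bash
python3 -c "
from plant import *
print(sign_off())"
```

```text
the job is handed in; nothing more can be done
None
```

I handed the job in at about 22 s of the 72 s; sign-off gave no verdict, but by my measurements the scan held steady for over a second, the scanner lies flat in its tray, the tall shutter is back against its closed stop, and the low cassette, jar, can and bottle look undisturbed.

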